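# Set the mixture screw of a carburettor on the garage bench

## Robot

A 7-joint arm with a two-finger parallel gripper is mounted at the origin on the work surface. World frame = base frame: x ahead of the robot, y to its left, z up, the work surface at z = 0. Lengths are in m, angles in rad, forces in N, time in s.
With the tool pointing down it reaches from about 0.4 to 0.85 m from the base axis. Payload 10.4 kg.
Tool frame: the origin (TCP) lies between the finger pads; the fingertips stand 19 mm ahead of it and the grasp point (between the pads) is the TCP; x points along the fingers, y is the direction in which the jaws open and shut, and the axes are right-handed (so a half turn about x gives the same grasp; the last joint's range is limited). The gripper opens to 87 mm and grips with 3 to 60 N. Pads are 19 mm wide; open, the fingers measure 117 mm over their backs; the gripper's body (75 mm by 190 mm) begins 51 mm behind the grasp point.
Start: joints at [-1.202, 0.332, -0.065, 1.46, 0.022, 1.35, -0.088], TCP at [0.239, 0.578, 0.242] pointing down, gripper open.
Joint ranges: [-2.6, 2.6], [-0.5, 2.12], [-1.47, 1.34], [0.16, 2.42], [-1.27, 4.41], [0.06, 2.06], [-2.6, 2.6]. Speed limits (rad/s): [2.22, 2.22, 2.79, 2.79, 3.14, 3.14, 3.14].

## Interface

Orientations are given as a unit quaternion [x, y, z, w].
In Python, from bench import r gives the robot as it stands.
- The arm moves only by the tool drive_tool, never from a script. Its argument "motion" is a list of rows, each a list of 4 numbers: the shift along the tool's x, y, z in cm, then the turn about the tool's x in units of 5 degrees (1.0 is 5 degrees). In form: [[tx, ty, tz, twist], ...]. A call has 1 to 20 rows; each row is the pose to reach, as a shift and turn from the pose commanded when the call began, along the tool's axes at that moment; what a row does not reach only later rows make up. A row lasts 1/12 s, in which the tool goes at most 41.7 mm and 7.16 degrees, less where a joint would pass 70% of its speed; a pose out of reach is approached as far as the arm can. A call with a gripper value outside its range is refused whole. "grip" is the closure in counts, from 0 (fully open) to 255 (shut), set as the call begins (left out, the last holds). The fingers move at their own pace and stop on an object; "force" is the grip in N (left out, the last holds). Time passes only in rows, so rows that repeat a pose let the fingers close. It gives the time, the measured TCP pose, the force and the opening at its end, in the units of the state.
- r.read_state(): the state, without advancing time (a new reading comes with each control period).
- r.camera(name): name is "side" or "top" or "wrist"; returns the picture (480x640x3 uint8, red, green, blue); there is no depth.
- r.calibration(name): a dict with "fx", "fy", "cx", "cy" (pixels), "xyz" and "orientation" of the camera in the world. Camera axes: x right, y up, looking along -z (the intrinsics and any distortion apply to the point x, -y, -z); pixel columns grow to the right and rows downward; lengths in m; the calibration is good to about 2 mm. A picture is of the moment at which its call begins: read the wrist's pose just before it. calibration takes no time and is no camera call; for the wrist camera it gives the pose at the moment of the call.
- r.close_job(): hands the job in, once; it reports no verdict.
The state is a dict: "time": time; "joint_positions": joint angles; "joint_vel": joint speeds; "joint_torque": joint torques, N m; "ee_pos": TCP position; "eef_rot": TCP orientation; "ft_force": force on the tool from outside, world axes, zero at the start; "torque": the same for the moment, N m; "width": finger opening in m.
Only numpy, scipy, OpenCV 4.12 (cv2) and the standard library are available. Lean on these libraries where they do the work, as an engineer would, in place of code of your own. Each camera call takes 0.05 s, during which the arm holds its last target.

## Task

Set the mixture screw of the carburettor: turn the winged thumbscrew in, clockwise seen from above, until it bottoms, then back it off an eighth of a turn (45 degrees) and let go of it. Leave the round knurled idle knob at the other end of the carburettor as it is.

Things in the scene. Friction and masses are not known exactly. Their poses are not given: they have to be found in the camera images.
- carb: Cast-aluminium carburettor on a plywood board 130 x 200 x 15 mm (x, y, z) fixed to the bench, turned any way. Origin: centre of the board's underside; z up. x runs along the throat (tube 46 mm across, 110 mm long over its two flat flanges), y along the casting. Winged mixture screw at x 0, y +50 mm, round idle knob at x 0, y -50 mm. Heights: flanges 86, boss under the mixture screw 90 mm.
- wing_center (a point): Centre of the wings of the mixture screw, on its upright axis, 116 mm above the bench. The steel wings are a flat upright blade 44 mm long, 9 mm thick, 24 mm high (104 to 128 mm above the bench), with parallel flat sides and two round lobes, on a thin shank with a spring. Site x runs along the blade, y across its thickness (pinch across y), z up. The point turns with the screw.
- mixture (a joint): Mixture screw angle, rad: 0 = bottomed (hard stop), grows as it backs off, anticlockwise from above, to a limiter at 1.6. Bottomed, the blade lies along the throat (x of body carb); at value q it stands q anticlockwise of the throat. Starts at 0.7 to 1.35; about 0.04 N m of friction; stays where it is left and does not rise or sink.
- idle (a joint): Angle in rad of the round knurled steel idle knob, 26 mm across and 12 mm high, top 95 mm above the bench, on the casting's -y end. It starts at 0 and must stay there; it turns about an upright axis.
Things that resemble listed ones, but are neither listed nor needed, are in the scene too. Of the things like the carb, leave any that is pink or turquoise; of the rest the larger one is meant.

How it is judged:
By the outcome, as a careful person would: the job done as asked, in the order asked, and still so for the second after the job is handed in, with the robot touching nothing.
It also fails if it takes over 35 s, if anything falls off the work surface, if the arm or the gripper's body presses on something with over 40 N, if the wrist force passes 120 N, or if a joint passes its speed limit or range.

## Working session

There is one attempt and no reset: what is moved stays moved. The work goes in short steps, Python scripts to look and compute and a tool call to move; the robot and the scene stay as the last step left them, time stands still between calls to the robot, and variables do not carry over. Pictures are saved under pics/ and viewed, and the job is handed in when it is done.

Besides the shell and the picture viewer there is one more tool, called after "Call:" as a command line: name --pt "numbers of a row" for each row, then --argument value for the rest. drive_tool: Moves the arm, as the interface text tells. Its arguments: {"type":"object","properties":{"motion":{"type":"array","items":{"type":"array","items":{"type":"number"}}},"grip":{"type":"number"},"force":{"type":"number"}},"required":["motion"]}

```bash
mkdir -p pics; ls
python3 - <<'E'
from bench import r
import cv2
print(r.read_state())
for n in ("side","top","wrist"):
    print(n,r.calibration(n))
    cv2.imwrite(f"pics/{n}0.png",r.camera(n)[:,:,::-1])
E
```

```text
pics
{'time': 0.0, 'joint_positions': array([-1.20159721,  0.33286064, -0.06467961,  1.46096274,  0.02163022,
        1.34989967, -0.08848355]), 'joint_vel': array([-0.00130179, -0.00070965, -0.00173497, -0.00025891, -0.00028021,
        0.00214401, -0.00067357]), 'joint_torque': array([-3.01738027e-06, -6.23251390e+01,  2.46572070e-02, -3.89904821e+01,
       -6.12471672e-02,  3.97150603e-02,  1.30326493e-04]), 'ee_pos': array([0.23854162, 0.57728804, 0.24075067]), 'eef_rot': array([ 0.13712558,  0.69364594, -0.13813204,  0.69352104]), 'ft_force': array([ 0.38247597, -0.41621583, -0.68966223]), 'torque': array([-0.03761702,  0.04473777,  0.00904387]), 'width': 0.08696396646517056}
side {'fx': 610.6020825010739, 'fy': 610.6020825010739, 'cx': 320.7130593690168, 'cy': 243.9098110193257, 'xyz': array([ 0.51463572, -0.84629366,  0.62890086]), 'orientation': array([ 0.50414256, -0.04298089, -0.04961356,  0.86112219])}
top {'fx': 564.4182866385407, 'fy': 564.4182866385407, 'cx': 321.3557417831396, 'cy': 228.64112656641962, 'xyz': array([0.54656884, 0.0700555 , 1.01906465]), 'orientation': array([-0.03711733,  0.03661554,  0.70987333, -0.70239694])}
wrist {'fx': 365.6258206337574, 'fy': 365.6258206337574, 'cx': 324.56031772429253, 'cy': 236.77153141016615, 'xyz': array([0.16211271, 0.60888246, 0.38389101]), 'orientation': array([-0.12564318, -0.08269657,  0.54956748,  0.82179721])}
```

View pics/top0.png

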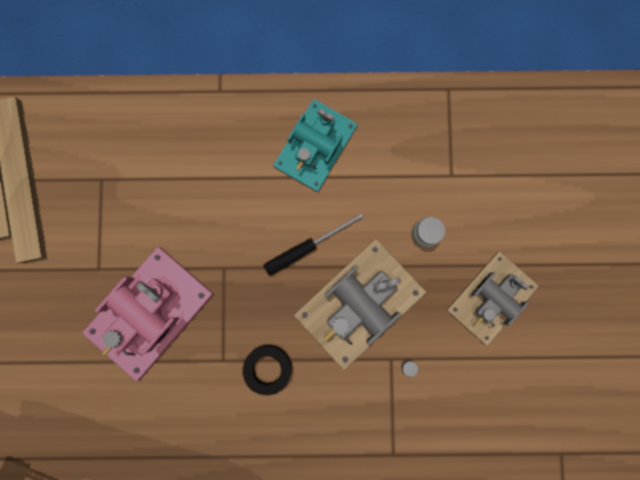

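View pics/side0.png

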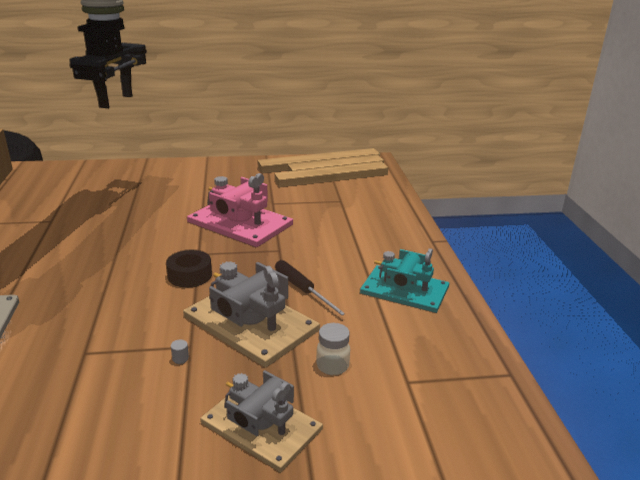

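View pics/wrist0.png

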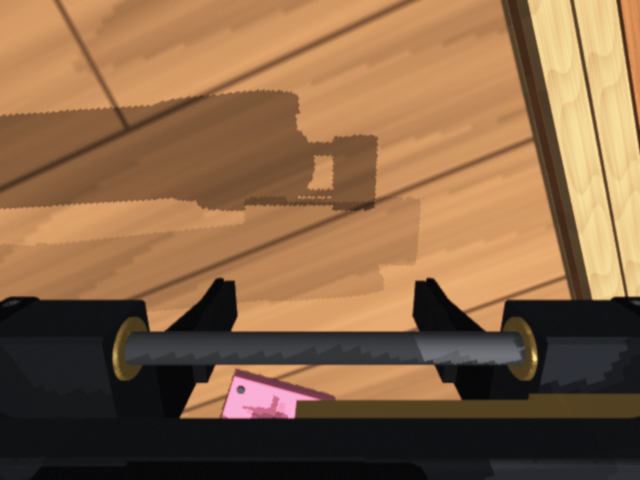

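Candidates in the top picture are pink (148,313), turquoise (316,145), the large grey one (360,303) and the small grey one (493,298). I drop the two coloured ones. Of the two grey ones the larger, at (360,303), is meant. Its wing is near (384,285) and its round knob near (341,325). I'll check it in a close crop.

Run:
```python
import cv2
a=cv2.imread("pics/top0.png")[230:380,280:440]
cv2.imwrite("pics/topc.png",cv2.resize(a,None,fx=4,fy=4,interpolation=cv2.INTER_CUBIC)) 
a=cv2.imread("pics/side0.png")[245:365,175:335]
cv2.imwrite("pics/sidec.png",cv2.resize(a,None,fx=5,fy=5,interpolation=cv2.INTER_CUBIC))
```

```text
(no output)
```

View pics/topc.png

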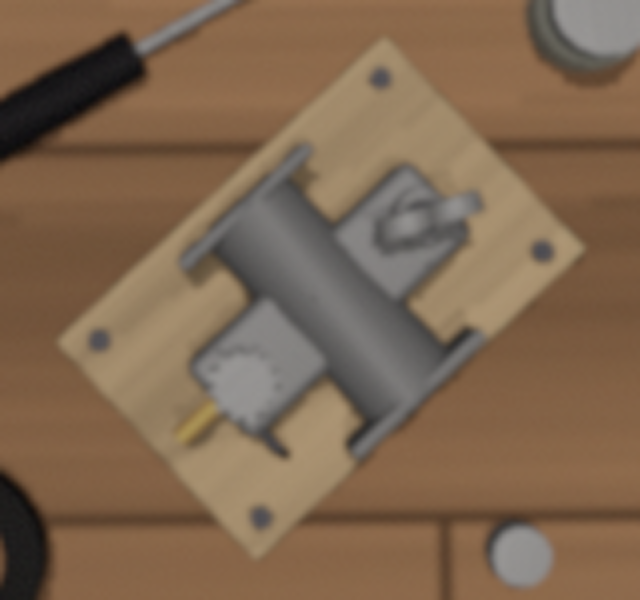

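View pics/sidec.png

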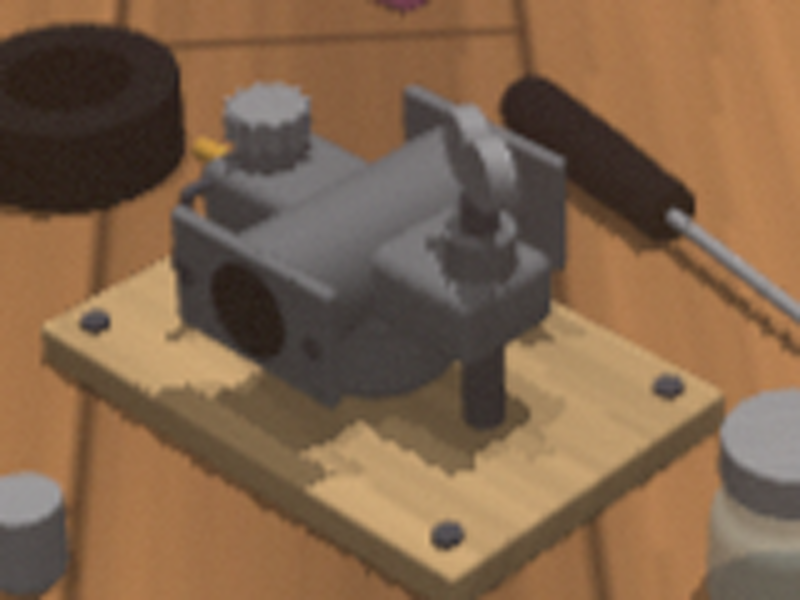

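The crop shows the large grey carb on plywood, with the winged screw near crop (430,215) and the knurled knob near (245,385). The choice stands. Next I fit the board pose and triangulate.

```bash
cat > h.py <<'E'
import numpy as np, cv2
from scipy.spatial.transform import Rotation as R
from scipy.optimize import least_squares
def proj(c,P):
    P=np.atleast_2d(P); p=R.from_quat(c["orientation"]).inv().apply(P-np.array(c["xyz"]))
    return np.c_[c["cx"]+c["fx"]*p[:,0]/-p[:,2], c["cy"]-c["fy"]*p[:,1]/-p[:,2]]
def ray(c,uv):
    d=np.array([(uv[0]-c["cx"])/c["fx"],-(uv[1]-c["cy"])/c["fy"],-1.]); return R.from_quat(c["orientation"]).apply(d)
def plane(c,uv,z):
    d=ray(c,uv); o=np.array(c["xyz"]); return o+d*(z-o[2])/d[2]
def tri(obs):
    A=np.zeros((3,3)); b=np.zeros(3)
    for c,uv in obs:
        d=ray(c,uv); d/=np.linalg.norm(d); M=np.eye(3)-np.outer(d,d); A+=M; b+=M@np.array(c["xyz"])
    return np.linalg.solve(A,b)
def carb(p,P):
    P=np.atleast_2d(P); return R.from_euler('z',p[2]).apply(P)+[p[0],p[1],0]
def blade(q,z=(.104,.116,.128)):
    return np.array([[s*.022*np.cos(q),.05+s*.022*np.sin(q),h] for s in(-1,1) for h in z])
E
python3 - <<'E'
from bench import r
from h import *
T=r.calibration("top");S=r.calibration("side")
tc=np.array([(385,37),(585,248),(258,560),(58,343)])/4+[280,230]
sc=np.array([(722,400),(452,580),(45,330)])/5+[175,245]
# wing end of the board at crop (385,37)-(585,248)
W=[plane(T,t,.015) for t in tc]; print(np.round(W,4), [np.linalg.norm(W[i]-W[(i+1)%4]) for i in range(4)])
Ws=[plane(S,t,.015) for t in sc]; print(np.round(Ws,4))
Y=(W[0]+W[1]-W[2]-W[3]); yaw=np.arctan2(Y[1],Y[0])-np.pi/2; c=np.mean(W,0); print(c,yaw)
# triangulated wings and knob
t=lambda u,v:(280+u/4,230+v/4); s=lambda u,v:(175+u/5,245+v/5)
print('wing', tri([(T,t(432,216)),(S,s(480,157))]),'knob',tri([(T,t(242,382)),(S,s(266,103))]))
C=np.array([[-.065,.1,.015],[.065,.1,.015],[.065,-.1,.015],[-.065,-.1,.015]])
def f(p):
    X=carb(p,C); a=proj(T,X)
    # order by nearest
    return np.r_[np.array([a[np.argmin(np.linalg.norm(a-k,axis=1))]-k for k in tc]).ravel(), ]
sol=least_squares(f,[c[0],c[1],yaw]); p=sol.x; print(p,np.round(sol.fun,1)); np.save("p.npy",p)
print("wing pred",carb(p,[0,.05,.116]),"knob",carb(p,[0,-.05,.095]), "side corners pred", proj(S,carb(p,C)).round(1), sc)
for q in np.arange(.6,1.41,.2): print(round(q,1),(proj(T,carb(p,blade(q)))-[280,230]).__mul__(4).round()[[1,4]].tolist(),((proj(S,carb(p,blade(q)))-[175,245])*5).round()[[1,4]].tolist())
E
```

```text
[[ 0.6316 -0.0276  0.015 ]
 [ 0.5371 -0.114   0.015 ]
 [ 0.4036  0.0325  0.015 ]
 [ 0.498   0.1191  0.015 ]] [np.float64(0.12804938714315448), np.float64(0.19822887806941974), np.float64(0.12817023426150673), np.float64(0.19838569870887732)]
[[ 0.6329 -0.0334  0.015 ]
 [ 0.5391 -0.1158  0.015 ]
 [ 0.4078  0.0282  0.015 ]]
[0.51758638 0.002511   0.015     ] -2.4025558125342927
wing [ 0.55264772 -0.03501097  0.11612752] knob [0.48587521 0.04085957 0.09368167]
[ 0.51762624  0.00250709 -2.4018407 ] [-0.  -0.8  0.7  0.1 -0.   0.8 -0.6 -0.1]
wing pred [[ 0.55133148 -0.0344247   0.116     ]] knob [[0.483921   0.03943888 0.095     ]] side corners pred [[319.  322.9]
 [264.  360.8]
 [180.8 309.7]
 [236.9 279.4]] [[319.4 325. ]
 [265.4 361. ]
 [184.  311. ]]
0.6 [[377.0, 204.0], [485.0, 228.0]] [[484.0, 120.0], [459.0, 195.0]]
0.8 [[375.0, 215.0], [486.0, 217.0]] [[470.0, 120.0], [473.0, 195.0]]
1.0 [[376.0, 226.0], [485.0, 206.0]] [[456.0, 121.0], [488.0, 194.0]]
1.2 [[379.0, 237.0], [482.0, 196.0]] [[443.0, 124.0], [501.0, 191.0]]
1.4 [[385.0, 247.0], [476.0, 186.0]] [[431.0, 127.0], [513.0, 187.0]]
```

Run:
```python
from bench import r
from h import *
s=r.read_state(); M=R.from_quat(s["eef_rot"]).as_matrix(); print(M.round(3)); 
print('tool y yaw',np.arctan2(M[1,1],M[0,1]))
w=r.calibration("wrist"); print(proj(w,[s["ee_pos"]]), 'cam offset tool',M.T@(w["xyz"]-s["ee_pos"]), 'view dir tool', M.T@R.from_quat(w["orientation"]).apply([0,0,-1]))
p=np.load("p.npy"); g=carb(p,[0,.05,.116])[0]; g[2]=.24
print('shift to above wing, cm',(M.T@(g-s["ee_pos"])*100).round(2))
```

```text
[[-0.     0.382  0.924]
 [-0.001  0.924 -0.382]
 [-1.    -0.001  0.   ]]
tool y yaw 1.1790350564241234
[[325.43265233 319.35621504]] cam offset tool [-0.14304288 -0.00020955 -0.08267206] view dir tool [ 0.9547709  -0.00104094  0.29734063]
shift to above wing, cm [  0.15 -44.6   52.27]
```

Call:
drive_tool --pt "0 -0.9 1.0 0.2" --pt "0 -2.7 3.1 0.6" --pt "0 -5.4 6.3 1.2" --pt "0 -8.0 9.4 1.9" --pt "0 -10.7 12.5 2.5" --pt "0 -13.4 15.7 3.1" --pt "0 -16.1 18.8 3.7" --pt "0 -18.7 22.0 4.4" --pt "0 -21.4 25.1 5.0" --pt "0 -24.1 28.2 5.6" --pt "0 -26.8 31.4 6.2" --pt "0 -29.4 34.5 6.9" --pt "0 -32.1 37.7 7.5" --pt "0 -34.8 40.8 8.1" --pt "0 -37.5 43.9 8.7" --pt "0 -40.1 47.1 9.4" --pt "0 -42.4 49.7 9.9" --pt "0 -43.7 51.3 10.2" --pt "0 -44.6 52.3 10.4" --pt "0 -44.6 52.3 10.4" --grip 0

```text
time: 1.82
ee_pos: [0.5521, -0.0369, 0.2412]
eef_rot: [0.429, 0.562, -0.429, 0.562]
ft_force: [-0.8, -0.2, -0.9]
width: 0.087
```

Call:
drive_tool --pt "0 0 0 0" --pt "0 0 0 0"

```text
time: 1.98
ee_pos: [0.5514, -0.0325, 0.2413]
eef_rot: [0.427, 0.564, -0.427, 0.563]
ft_force: [-0.7, 0.4, -0.8]
width: 0.0871
```

Run:
```python
from bench import r
from h import *
s=r.read_state(); print(s["time"],s["ee_pos"],s["joint_positions"].round(3)); M=R.from_quat(s["eef_rot"]).as_matrix(); print('y yaw',np.arctan2(M[1,1],M[0,1]))
w=r.calibration("wrist"); im=r.camera("wrist")[:,:,::-1]; cv2.imwrite("pics/w1.png",im)
np.save("w1.npy",w,allow_pickle=True)
p=np.load("p.npy")
for q in (.8,1,1.2): print(q,proj(w,carb(p,blade(q))).round().tolist())
c=im[140:340,225:425]; cv2.imwrite("pics/w1c.png",cv2.resize(c,None,fx=3,fy=3,interpolation=cv2.INTER_CUBIC))
```

```text
1.9833 [ 0.55135398 -0.0324506   0.24131155] [-0.496  0.178  0.536  1.682 -0.094  1.308  0.332]
y yaw 0.27405128561847464
0.8 [[333.0, 207.0], [334.0, 211.0], [334.0, 215.0], [317.0, 257.0], [317.0, 263.0], [316.0, 269.0]]
1 [[328.0, 206.0], [328.0, 210.0], [328.0, 213.0], [322.0, 258.0], [322.0, 264.0], [322.0, 270.0]]
1.2 [[322.0, 206.0], [322.0, 210.0], [322.0, 213.0], [328.0, 258.0], [328.0, 264.0], [328.0, 270.0]]
```

View pics/w1c.png

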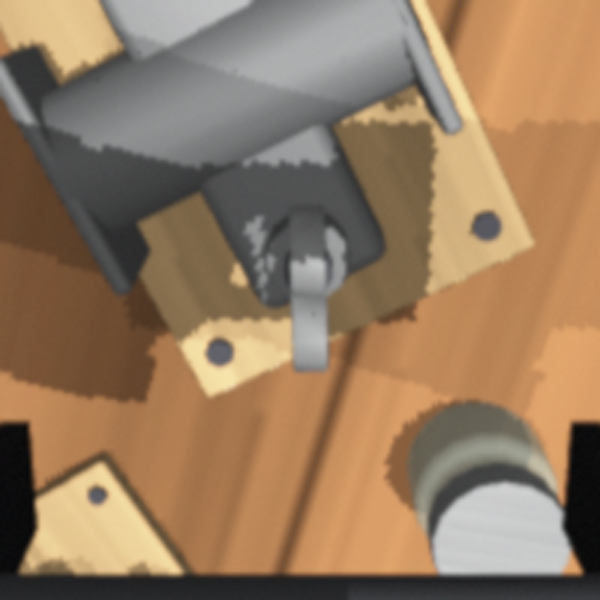

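View pics/w1.png

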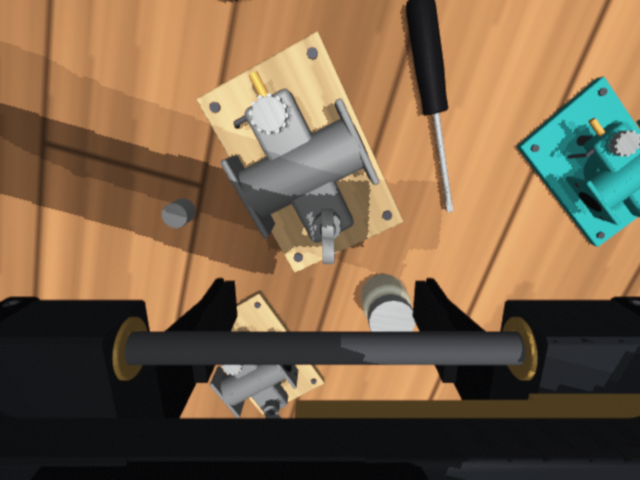

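Run:
```python
from bench import r
from h import *
s=r.read_state(); M=R.from_quat(s["eef_rot"]).as_matrix(); w=r.calibration("wrist")
p=np.load("p.npy"); g=carb(p,[0,.05,.116])[0]
print('camera right in tool',M.T@R.from_quat(w["orientation"]).apply([1,0,0]))
print('wing by board fit, tool cm',M.T@(g-s["ee_pos"])*100)
# two-view (top+wrist) lobe ends: lower lobe centre, upper lobe
P=plane(w,(328,263),.117); print('outer end', P, M.T@(P-s["ee_pos"])*100, )
# corners of board seen by wrist
for uv in [(297,272),(402,221),(318,32),(197,98)]: 
    P=plane(w,uv,.015); print(P.round(4), (proj(w,carb(p,[[a*.065,b*.1,.015] for a in(-1,1) for b in (-1,1)]))-uv).round(1).tolist())
```

```text
camera right in tool [1.38148273e-03 9.99998909e-01 5.23235659e-04]
wing by board fit, tool cm [12.5421502  -0.05990257  0.21167554]
outer end [ 0.55930785 -0.05366468  0.117     ] [12.44016993  0.186464    2.27974182]
[ 0.5413 -0.1112  0.015 ] [[17.6, -241.0], [104.9, -49.3], [-104.3, -171.9], [-4.7, 2.2]]
[ 0.6325 -0.0258  0.015 ] [[-87.4, -190.0], [-0.1, 1.7], [-209.3, -120.9], [-109.7, 53.2]]
[0.5014 0.1202 0.015 ] [[-3.4, -1.0], [83.9, 190.7], [-125.3, 68.1], [-25.7, 242.2]]
[0.4058 0.0355 0.015 ] [[117.6, -67.0], [204.9, 124.7], [-4.3, 2.1], [95.3, 176.2]]
```

Call:
drive_tool --pt "0.5 0 0 0" --pt "1.5 0 0 0" --pt "3 0 0 0" --pt "4.5 0 0 0" --pt "5.5 0 0 0" --pt "6 0 0 0" --pt "6 0 0 0" --pt "6 0 0 0" --grip 135 --force 20

```text
time: 2.7
ee_pos: [0.5518, -0.0341, 0.1816]
eef_rot: [0.428, 0.563, -0.428, 0.563]
ft_force: [0.1, -0.6, 0.0]
width: 0.0442
```

Run:
```python
from bench import r
from h import *
s=r.read_state(); print(s["time"],s["ee_pos"],s["width"])
w=r.calibration("wrist"); im=r.camera("wrist")[:,:,::-1]; cv2.imwrite("pics/w2.png",im)
p=np.load("p.npy")
for q in (1,1.1,1.2): print(q,proj(w,carb(p,blade(q))).round().tolist())
c=im[180:380,225:425]; cv2.imwrite("pics/w2c.png",cv2.resize(c,None,fx=3,fy=3,interpolation=cv2.INTER_CUBIC))
```

```text
2.7 [ 0.55176662 -0.03414145  0.18163918] 0.04418526105375318
1 [[329.0, 224.0], [329.0, 229.0], [329.0, 235.0], [322.0, 288.0], [321.0, 296.0], [321.0, 305.0]]
1.1 [[325.0, 224.0], [325.0, 229.0], [325.0, 235.0], [325.0, 288.0], [325.0, 296.0], [325.0, 305.0]]
1.2 [[322.0, 224.0], [321.0, 229.0], [321.0, 235.0], [328.0, 288.0], [328.0, 296.0], [328.0, 305.0]]
```

View pics/w2c.png

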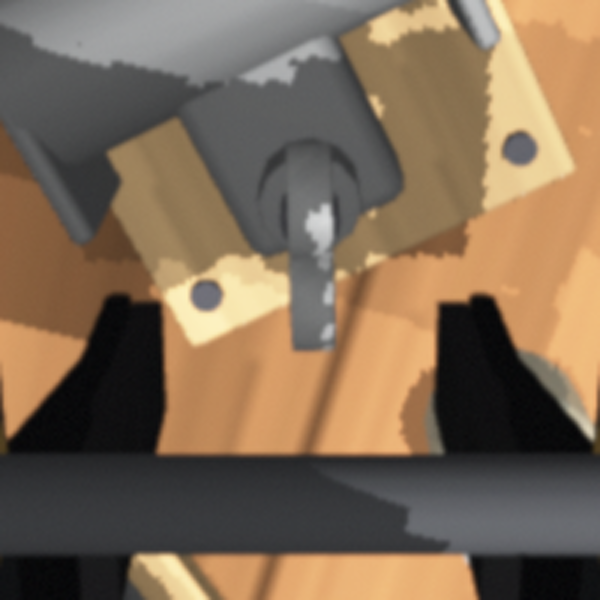

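The blade is centred at col 329 and the fingers at col 325, so it lies about 2 mm to +y of the TCP. It is aligned to within about 1.5°. I'll shift and descend.

Call:
drive_tool --pt "0 0.2 0 0" --pt "0.5 0.2 0 0" --pt "1.5 0.2 0 0" --pt "2.7 0.2 0 0" --pt "3.9 0.2 0 0" --pt "5 0.2 0 0" --pt "5.7 0.2 0 0" --pt "6 0.2 0 0" --pt "6 0.2 0 0" --pt "6 0.2 0 0"

```text
time: 3.58
ee_pos: [0.5538, -0.0338, 0.1216]
eef_rot: [0.428, 0.563, -0.428, 0.563]
ft_force: [1.2, 0.1, 0.1]
width: 0.0412
```

Run:
```python
from bench import r
from h import *
s=r.read_state(); print(s["time"],s["ee_pos"],s["width"],s["ft_force"],s["torque"])
im=r.camera("wrist")[:,:,::-1]
c=im[220:420,225:425]; cv2.imwrite("pics/w3c.png",cv2.resize(c,None,fx=3,fy=3,interpolation=cv2.INTER_CUBIC))
c=r.camera("side")[200:360,160:340,::-1]; cv2.imwrite("pics/s3c.png",cv2.resize(c,None,fx=3,fy=3,interpolation=cv2.INTER_CUBIC))
```

```text
3.5833 [ 0.55378175 -0.03378591  0.12162166] 0.04118452455141517 [1.18838155 0.09491111 0.14168512] [-0.0457703  -0.00027897  0.05368925]
```

View pics/w3c.png

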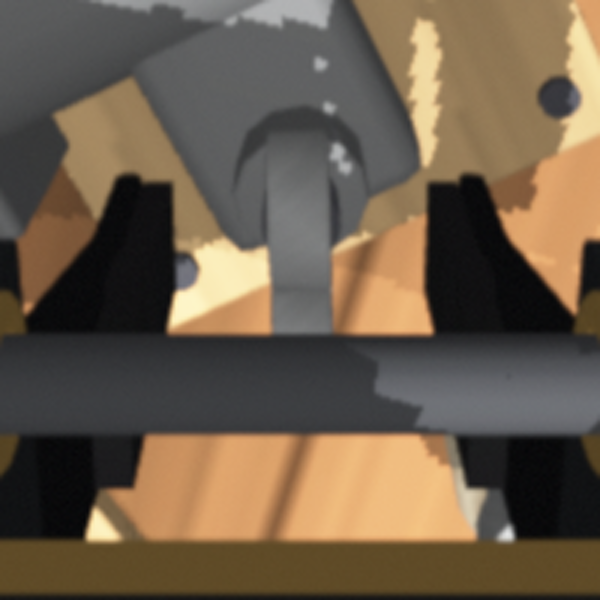

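View pics/s3c.png

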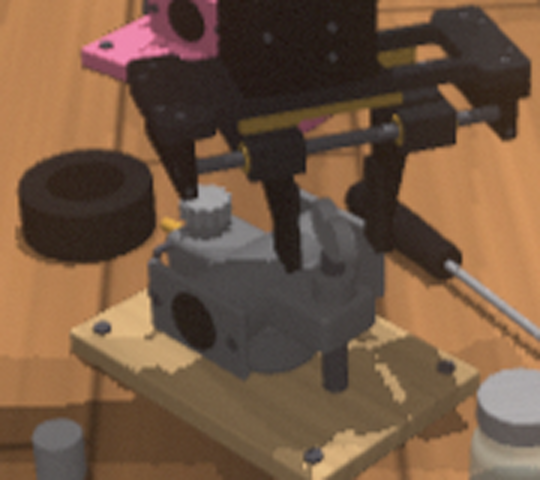

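The blade is at crop col 298 and the fingers centre at 300, with the tips clear of the boss. I'll close.

Call:
drive_tool --pt "0 0 0 0" --pt "0 0 0 0" --pt "0 0 0 0" --pt "0 0 0 0" --pt "0 0 0 0" --pt "0 0 0 0" --grip 255 --force 20

```text
time: 4.18
ee_pos: [0.5539, -0.0336, 0.1216]
eef_rot: [0.428, 0.563, -0.428, 0.563]
ft_force: [10.2, 1.3, -3.7]
width: 0.0089
```

Run:
```python
from bench import r
from h import *
s=r.read_state(); print(s["time"],s["ee_pos"],s["width"],s["ft_force"],s["torque"]); M=R.from_quat(s["eef_rot"]).as_matrix(); yaw=np.arctan2(M[1,1],M[0,1]); print(yaw,'q',yaw-np.pi/2-np.load("p.npy")[2], s["joint_positions"])
c=r.camera("wrist")[200:420,205:445,::-1]; cv2.imwrite("pics/w4c.png",cv2.resize(c,None,fx=2.5,fy=2.5,interpolation=cv2.INTER_CUBIC))
```

```text
4.1833 [ 0.55387466 -0.03360597  0.12161915] 0.008904051539014664 [10.17516342  1.30997477 -3.66349202] [ 0.41692439 -2.02418184  0.26581827]
0.2714897774455986 q 1.102534149186136 [-0.46351287  0.29880656  0.51763315  1.81731976 -0.16725384  1.06805552
  0.3874268 ]
```

View pics/w4c.png

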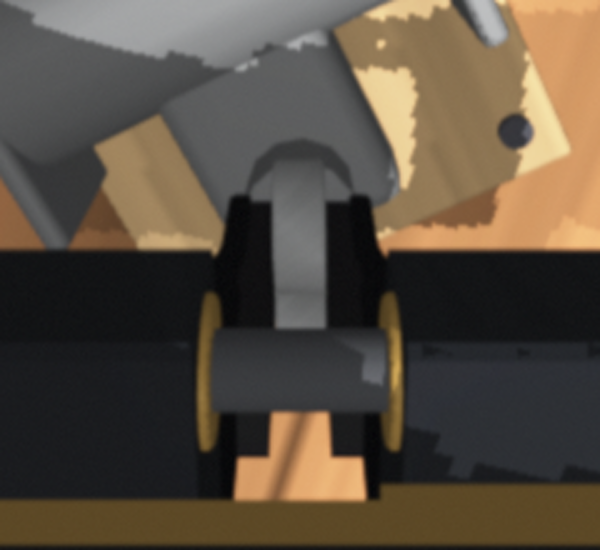

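Call:
drive_tool --pt "0 0 0 0" --pt "0 0 0 0" --pt "0 0.05 -0.1 0" --pt "0 0.05 -0.1 0" --pt "0 0.05 -0.1 0" --grip 215

```text
time: 4.65
ee_pos: [0.5538, -0.0325, 0.1215]
eef_rot: [0.428, 0.563, -0.428, 0.563]
ft_force: [-0.2, 0.5, -0.3]
width: 0.0135
```

Call:
drive_tool --pt "0 0 0 0" --pt "0 0 0 0" --pt "0 0 0 0" --pt "0 0 0 0" --pt "0 0 0 0" --grip 255 --force 20

```text
time: 5.07
ee_pos: [0.5538, -0.0326, 0.1215]
eef_rot: [0.428, 0.563, -0.428, 0.563]
ft_force: [-1.4, -0.4, -0.9]
width: 0.009
```

Call:
drive_tool --pt "0 0 0 0.5" --pt "0 0 0 1" --pt "0 0 0 1.5" --pt "0 0 0 2" --pt "0 0 0 2.5" --pt "0 0 0 3" --pt "0 0 0 3.5" --pt "0 0 0 4" --pt "0 0 0 4" --pt "0 0 0 4"

```text
time: 5.9
ee_pos: [0.5538, -0.0326, 0.1215]
eef_rot: [-0.519, -0.481, 0.519, -0.48]
ft_force: [-0.6, -0.1, 1.0]
width: 0.009
```

```bash
cat >> h.py <<'E'
def st(r):
    s=r.read_state(); M=R.from_quat(s["eef_rot"]).as_matrix(); yaw=np.arctan2(M[1,1],M[0,1])
    print("t",s["time"],"pos",s["ee_pos"].round(4),"w",s["width"].round(4),"F tool",(M.T@s["ft_force"]).round(1),"T tool",(M.T@s["torque"]).round(3),"yaw",yaw.round(4),"q",(yaw-np.pi/2-np.load("p.npy")[2]).round(4))
    return s,M
E
python3 - <<'E'
from bench import r
from h import *
st(r)
E
```

```text
Traceback (most recent call last):
  File "h.py", line 22, in st
    print("t",s["time"],"pos",s["ee_pos"].round(4),"w",s["width"].round(4),"F tool",(M.T@s["ft_force"]).round(1),"T tool",(M.T@s["torque"]).round(3),"yaw",yaw.round(4),"q",(yaw-np.pi/2-np.load("p.npy")[2]).round(4))
                                                       ^^^^^^^^^^^^^^^^
AttributeError: 'float' object has no attribute 'round'
```

```bash
sed -i 's/s\["width"\].round(4)/round(s["width"],4)/' h.py
python3 - <<'E'
from bench import r
from h import *
st(r)
E
```

```text
t 5.9 pos [ 0.5538 -0.0326  0.1215] w 0.009 F tool [-1.  -0.6  0.2] T tool [ 0.038 -0.123 -0.273] yaw -0.0764 q 0.7547
```

Call:
drive_tool --pt "0 0 0 0.5" --pt "0 0 0 1" --pt "0 0 0 1.5" --pt "0 0 0 2" --pt "0 0 0 2.5" --pt "0 0 0 3" --pt "0 0 0 3.5" --pt "0 0 0 4" --pt "0 0 0 4.5" --pt "0 0 0 5" --pt "0 0 0 5.5" --pt "0 0 0 6" --pt "0 0 0 6.5" --pt "0 0 0 7" --pt "0 0 0 7" --pt "0 0 0 7"

```text
time: 7.23
ee_pos: [0.5538, -0.0327, 0.1215]
eef_rot: [-0.639, -0.303, 0.639, -0.303]
ft_force: [-1.4, -0.2, 0.2]
width: 0.009
```

Run:
```python
from bench import r
from h import *
st(r)
```

```text
t 7.2333 pos [ 0.5538 -0.0327  0.1215] w 0.009 F tool [-0.2 -1.   1. ] T tool [ 0.062 -0.376 -0.118] yaw -0.6863 q 0.1447
```

Call:
drive_tool --pt "0 0 0 0.3" --pt "0 0 0 0.6" --pt "0 0 0 0.9" --pt "0 0 0 1.2" --pt "0 0 0 1.2" --pt "0 0 0 1.2"

```text
time: 7.73
ee_pos: [0.5538, -0.0327, 0.1215]
eef_rot: [-0.654, -0.268, 0.654, -0.268]
ft_force: [-0.8, -0.8, 1.2]
width: 0.009
```

Run:
```python
from bench import r
from h import *
st(r)
```

```text
t 7.7333 pos [ 0.5538 -0.0327  0.1215] w 0.009 F tool [-1.2  0.   1.1] T tool [ 0.049 -0.441 -0.073] yaw -0.7932 q 0.0378
```

Call:
drive_tool --pt "0 0 0 0.2" --pt "0 0 0 0.3" --pt "0 0 0 0.3" --pt "0 0 0 0.3"

```text
time: 8.07
ee_pos: [0.5538, -0.0327, 0.1215]
eef_rot: [-0.658, -0.259, 0.658, -0.259]
ft_force: [-2.1, -0.6, -0.3]
width: 0.0086
```

Run:
```python
from bench import r
from h import *
st(r)
```

```text
t 8.0667 pos [ 0.5538 -0.0327  0.1215] w 0.0086 F tool [ 0.3 -1.   1.9] T tool [ 0.006 -0.391 -0.027] yaw -0.8194 q 0.0116
```

Call:
drive_tool --pt "0 0 0 0.2" --pt "0 0 0 0.2" --pt "0 0 0 0.2"

```text
time: 8.32
ee_pos: [0.5538, -0.0326, 0.1215]
eef_rot: [-0.66, -0.254, 0.66, -0.254]
ft_force: [-1.6, -1.0, 0.8]
width: 0.0092
```

Run:
```python
from bench import r
from h import *
st(r)
```

```text
t 8.3167 pos [ 0.5538 -0.0326  0.1215] w 0.0092 F tool [-0.8 -0.3  1.9] T tool [-0.065 -0.462 -0.02 ] yaw -0.8369 q -0.0059
```

Call:
drive_tool --pt "0 0 0 0.2" --pt "0 0 0 0.2" --pt "0 0 0 0.2"

```text
time: 8.57
ee_pos: [0.5538, -0.0326, 0.1215]
eef_rot: [-0.662, -0.248, 0.662, -0.248]
ft_force: [-2.3, -1.6, 2.3]
width: 0.0087
```

Run:
```python
from bench import r
from h import *
st(r)
```

```text
t 8.5667 pos [ 0.5538 -0.0326  0.1215] w 0.0087 F tool [-2.3 -0.3  2.8] T tool [-0.316 -0.535 -0.028] yaw -0.8542 q -0.0232
```

Bottomed: the resisting torque is about 0.35 N·m against about 0.05 while free, with contact at yaw ≈ -0.83. The board fit gives -0.831. Now I back off to tool yaw ≈ -0.044.

Call:
drive_tool --pt "0 0 0 -0.4" --pt "0 0 0 -0.9" --pt "0 0 0 -1.5" --pt "0 0 0 -2.1" --pt "0 0 0 -2.7" --pt "0 0 0 -3.3" --pt "0 0 0 -3.9" --pt "0 0 0 -4.5" --pt "0 0 0 -5.1" --pt "0 0 0 -5.7" --pt "0 0 0 -6.3" --pt "0 0 0 -6.9" --pt "0 0 0 -7.5" --pt "0 0 0 -8.1" --pt "0 0 0 -8.6" --pt "0 0 0 -9.0" --pt "0 0 0 -9.2" --pt "0 0 0 -9.3" --pt "0 0 0 -9.3" --pt "0 0 0 -9.3"

```text
time: 10.23
ee_pos: [0.5538, -0.0326, 0.1215]
eef_rot: [0.511, 0.489, -0.511, 0.489]
ft_force: [-2.0, -1.2, 0.7]
width: 0.0085
```

Run:
```python
from bench import r
from h import *
st(r)
c=r.camera("wrist")[200:420,205:445,::-1]; cv2.imwrite("pics/w5c.png",cv2.resize(c,None,fx=2.5,fy=2.5,interpolation=cv2.INTER_CUBIC))
```

```text
t 10.2333 pos [ 0.5538 -0.0326  0.1215] w 0.0085 F tool [-0.7 -1.9  1.3] T tool [-0.057 -0.252 -0.427] yaw -0.0436 q 0.7875
```

View pics/w5c.png

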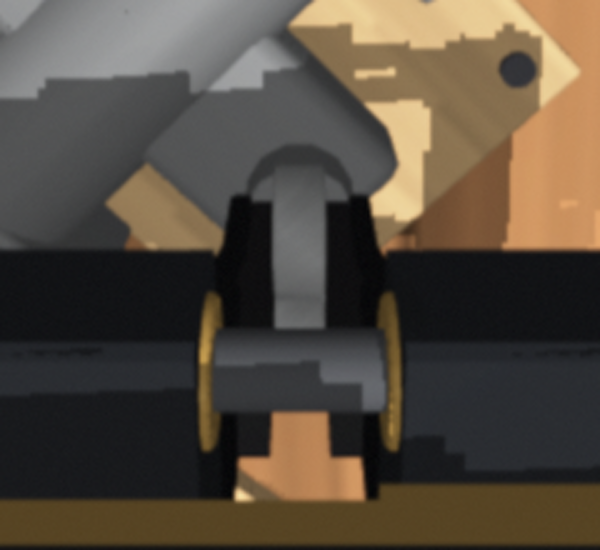

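The blade still sits square in the pads. I release, lift and look.

Call:
drive_tool --pt "0 0 0 0" --pt "0 0 0 0" --pt "0 0 0 0" --pt "0 0 0 0" --pt "0 0 0 0" --grip 135

```text
time: 10.7
ee_pos: [0.554, -0.0325, 0.1215]
eef_rot: [0.511, 0.489, -0.51, 0.489]
ft_force: [0.7, 0.1, 0.2]
width: 0.034
```

Call:
drive_tool --pt "-0.5 0 0 0" --pt "-1.5 0 0 0" --pt "-3 0 0 0" --pt "-5 0 0 0" --pt "-7 0 0 0" --pt "-9 0 0 0" --pt "-11 0 0 0" --pt "-12 0 0 0" --pt "-12 0 0 0" --pt "-12 0 0 0"

```text
time: 11.53
ee_pos: [0.5539, -0.0326, 0.2416]
eef_rot: [0.511, 0.489, -0.51, 0.489]
ft_force: [-0.6, -1.3, -0.6]
width: 0.041
```

Run:
```python
from bench import r
from h import *
s,M=st(r)
w=r.calibration("wrist"); im=r.camera("wrist")[:,:,::-1]; cv2.imwrite("pics/w6.png",im)
p=np.load("p.npy")
c=im[140:340,225:425]; cv2.imwrite("pics/w6c.png",cv2.resize(c,None,fx=3,fy=3,interpolation=cv2.INTER_CUBIC))
pp=p.copy(); pp[:2]=[0.5538-.05*-np.sin(p[2]),-.0326-.05*np.cos(p[2])]
for q in (.65,.785,.9): print(q,((proj(w,carb(pp,blade(q)))-[225,140])*3).round().tolist())
```

```text
t 11.5333 pos [ 0.5539 -0.0326  0.2416] w 0.041 F tool [ 0.6 -0.6  1.3] T tool [ 0.044 -0.127 -0.056] yaw -0.0427 q 0.7883
0.65 [[312.0, 190.0], [313.0, 200.0], [314.0, 211.0], [290.0, 347.0], [289.0, 363.0], [289.0, 380.0]]
0.785 [[301.0, 189.0], [301.0, 200.0], [301.0, 211.0], [300.0, 348.0], [301.0, 364.0], [301.0, 381.0]]
0.9 [[291.0, 190.0], [291.0, 200.0], [291.0, 211.0], [310.0, 347.0], [310.0, 363.0], [311.0, 381.0]]
```

View pics/w6c.png

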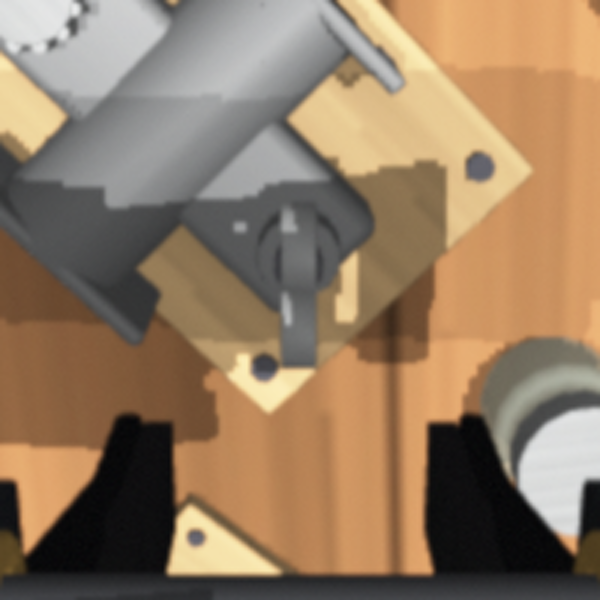

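View pics/w6.png

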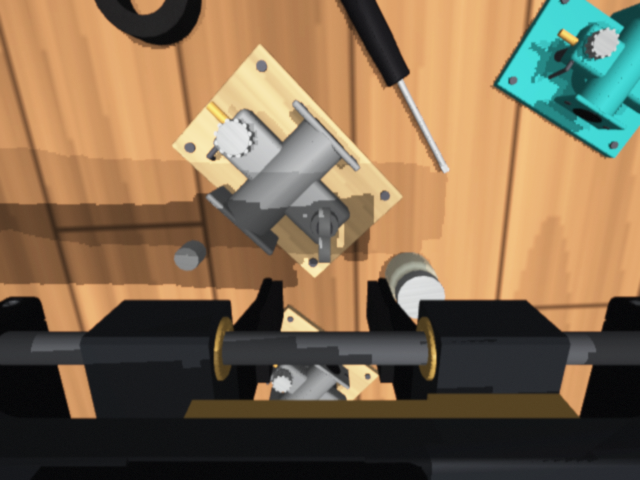

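Run:
```python
from bench import r
from h import *
w=r.calibration("wrist"); p=np.load("p.npy")
t=np.array([(402,197),(315,277.5),(172,147),(260,44)],float)
C=np.array([[-.065,.1,.015],[.065,.1,.015],[.065,-.1,.015],[-.065,-.1,.015]])
s=least_squares(lambda x:(proj(w,carb(x,C))-t).ravel(),p); print(p,s.x,s.fun.round(1))
a=plane(w,(225+299/3,140+215/3),.122)-plane(w,(225+299/3,140+362/3),.122); b=np.arctan2(a[1],a[0])
print('blade yaw',b,'q wrist board',(b-s.x[2])%np.pi,'q top board',(b-p[2])%np.pi)
im=r.camera("top")[:,:,::-1][230:380,280:440]; cv2.imwrite("pics/top2.png",cv2.resize(im,None,fx=4,fy=4))
```

```text
[ 0.51762624  0.00250709 -2.4018407 ] [ 0.51908243  0.003218   -2.40344755] [ 2.5  0.4 -0.1  2.2 -1.6 -0.4 -0.6 -1.1]
blade yaw 1.5277658944005783 q wrist board 0.7896207925699237 q top board 0.7880139393462189
```

Run:
```python
from bench import r
print(r.read_state()["time"]); print(r.close_job())
```

```text
11.6333
the job is handed in; nothing more can be done
None
```

The mixture screw on the larger grey carburettor is set. I turned it clockwise until it bottomed, backed it off 45°, let go, lifted clear and handed the job in at 11.6 s.

- **Bottoming:** the resisting torque rose to about 0.3 N·m, well above the 0.04 N·m of friction. This was within about half a degree of where the board fit puts the stop.
- **Final angle:** after release the wrist view gave about 0.79 rad, against a target of 0.785. The board yaw fitted from the top view and from the wrist view agreed to 0.002 rad.
- **Idle knob:** the gripper never went near it. I didn't measure its angle.
- **Forces:** the first pinch was off-centre, with a side force of about 10 N, so I released, shifted and gripped again. Side forces after that were about 2–4 N.
- **What disagreed:** the wrist and top cameras differed by about 2 mm on where the carburettor is. I went by the wrist view, which showed the fingers and the blade together. The small torque readings while the screw turned freely (about 0.05 N·m) had the wrong sign for friction, so I treated them as noise.

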